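# Hold a specimen carrier up to the inspection camera

## Task

Slide the clear cover of the dust box fully open, then lift the specimen carrier out by its orange handle without tipping it and hold it in front of the inspection camera: straight above the yellow spot on the stand, with the two little specimen boxes at the height of the lens. Finish while still holding it there in the air, level and steady, with both specimen boxes still on it and touching neither the camera stand nor the dust box; leave the cover open and do not disturb the bottle, the screwdriver or the tweezers.

Things in the scene. Friction and masses are not known exactly. Their poses are not given: they have to be found in the camera images.
- dustbox: White dust box fixed to the bench, on its left or right, turned up to 0.35 rad; 142 (x) x 278 (y) mm. Origin: centre of underside. Its +y half is an open-topped bay, 130 x 129 mm inside, floor 5 mm, wall tops 78 mm above the bench; its -y half a closed housing 78 mm high. Aluminium rails 6 mm wide on both long sides reach 85. The clear cover slides along them from the bay onto the housing.
- cover (a joint): Travel of the clear sliding cover in m: 0 = shut over the bay, 0.135 = fully open (end stop) over the filter housing; it starts shut or up to 30 mm ajar. Positive is towards the box's -y. About 1.5 N of friction, no spring; it stays where it is left.
- cover_grip (a point): Centre of the top edge of the black upright fin on the middle of the cover; it moves with the cover. The fin is 10 mm thick (along the box's y), 44 mm long (along the box's x) and rises 36 mm above the cover's upper face, top 119 mm above the bench. The cover is a clear plate 128 x 138 x 4 mm, black-edged.
- bay_floor (a point): Centre of the bay's floor, 5 mm above the bench, 68 mm along the box's +y from its origin.
- carrier: Loose aluminium carrier standing in the bay, 0.13 to 0.25 kg: plate 96 (x) x 76 (y) x 5 mm, rim 3 mm thick up to 10 mm, and in the middle an orange upright handle fin 10 mm thick (along its y), 36 mm wide (along its x), top 66 mm above the underside. Origin: centre of underside; z up. Within 8 mm of the bay's middle, turned up to 0.2 rad to the box.
- carrier_grip (a point): Centre of the top edge of the carrier's orange handle fin.
- carrier_mid (a point): Point in the middle of the carrier 12 mm above its underside, at the height of the middle of the specimen boxes: this is what goes to the focus.
- specimen_a: Loose clear specimen box 22 x 22 x 15 mm high, 12 g, green chip inside, standing on the carrier plate on its +y side of the handle. Origin: centre of the underside.
- specimen_b: The same with a brass-coloured chip, on the carrier's -y side.
- viewer: Inspection camera on a fixed stand, across the bench from the dust box, turned up to 0.25 rad. Origin: on the bench under the yellow spot (44 mm disc). White base 90 wide, 10 mm high, from 30 mm before the spot (-x) to 240 mm behind. Level lens barrel, axis 160 mm up, looks to -x; ring light 70 mm across, face 100 mm behind the spot; post 26 mm thick, 215 mm behind, 210 mm high.
- focus (a point): The camera's focus point: straight above the yellow spot at lens height, 160 mm above the bench, 100 mm in front of the lens face.
- bottle: Blue bottle with a white cap, 44 mm across, 110 mm high, standing at the back in the middle of the bench. Not to be disturbed. Origin: centre of the underside.
- screwdriver: Red screwdriver 160 mm long, lying near the robot on the left. Not to be disturbed.
- tweezers: Steel tweezers about 135 mm long, 6 mm high, lying near the robot on the right. Not to be disturbed.

How it is judged:
By the outcome, as a careful person would: the job done as asked, in the order asked, and still so for the second after the job is handed in, while the arm keeps its last pose, push and grip.
It also fails if it takes over 54 s, if anything falls off the work surface, if the arm or the gripper's body presses on something with over 40 N, if the wrist force passes 120 N, or if a joint passes its speed limit or range.

## Robot

A 6-joint arm with a two-finger parallel gripper is mounted at the origin on the work surface. World frame = base frame: x ahead of the robot, y to its left, z up, the work surface at z = 0. Lengths are in mm, angles in rad, forces in N, time in s.
With the tool pointing down it reaches from about 400 to 925 mm from the base axis. Payload 12.5 kg.
Tool frame: the origin (TCP) lies midway between the tips of the shut fingers; the grasp point (between the pads) lies 19 mm behind it; z points along the fingers, y is the line along which they close (so a half turn about z gives the same grasp; the last joint's range is limited). The gripper opens to 95 mm and grips with 3 to 60 N. Pads are 20 mm wide; open, the fingers measure 119 mm over their backs; the gripper's body (75 mm by 180 mm) begins 59 mm behind the grasp point.
Start: joints at [1.15, 0.491, 1.559, -0, 1.092, -0.106], TCP at [193.501, 594.313, 183.561] pointing down, gripper open.
Joint ranges: [-3.1, 3.1], [-0.84, 2.19], [0.05, 2.79], [-1.13, 4.28], [0.06, 2.93], [-2.69, 2.69]. Speed limits (rad/s): [2.22, 2.22, 2.79, 3.14, 3.14, 3.14].

## Interface

Orientations are given as [roll, pitch, yaw] about the fixed x, y, z axes, in that order (R = Rz(yaw) Ry(pitch) Rx(roll)).
In Python, from cell import state, read_camera, camera_info, env gives the robot as it stands.
- The arm moves only by the tool move_arm, never from a script. Its argument "commands" is a list of rows, each a list of 3 entries, a list of its own where there are three numbers: the shift along the world's x, y, z in cm, then the turn, a rotation vector about the world's x, y, z in degrees, then the opening, from 0 (shut) to 1 (fully open). A call has 1 to 10 rows; each row shifts and turns the commanded pose from where the row before left it; what a row does not reach is not made up. A row lasts 1/10 s, in which the tool goes at most 50 mm and 8.59 degrees, less where a joint would pass 70% of its speed; a pose out of reach is approached as far as the arm can. A call with a gripper value outside its range is refused whole. The fingers move at their own pace and stop on an object; the grip force is fixed at half the most. Time passes only in rows, so rows that do not move let the fingers close. It gives the time, the measured TCP pose, the force, the opening and the grip force at its end, in the units of the state.
- state(): the state, without advancing time (a new reading comes with each control period).
- read_camera(name): name is "side" or "top" or "wrist"; returns the picture (420x560x3 uint8, blue, green, red); there is no depth.
- camera_info(name): a dict with "K" (3x3 intrinsics, pixels), "k1" (the pictures are not rectified: a ray, as slopes to the right and down, at radius r is drawn at 1 + k1 r^2 times it, then the intrinsics apply), "cam_to_world" (4x4, takes a point from camera to world coordinates). Camera axes: x right, y down, z forward; pixel columns grow to the right and rows downward; lengths in mm; the calibration is good to about 2 mm. A picture is of the moment at which its call begins: read the wrist's pose just before it. camera_info takes no time and is no camera call; for the wrist camera it gives the pose at the moment of the call.
- env.job_done(): hands the job in; it is judged then, once.
The state is a dict: "t": time; "joints": joint angles; "qvel": joint speeds; "tau": joint torques, N m; "eef_pos": TCP position; "tcp_rot": TCP orientation; "ft_force": force on the tool from outside, world axes, zero at the start; "moment": the same for the moment, N m; "opening": opening from 0.0 (shut) to 1.0 (fully open); "grip_force": force on a finger pad.
Only numpy, scipy, OpenCV 4.12 (cv2) and the standard library are available. Lean on these libraries where they do the work, as an engineer would, in place of code of your own. Each camera call takes 0.05 s, during which the arm holds its last target. There are 200 camera calls.

## Working session

There is one attempt and no reset: what is moved stays moved. The work goes in short steps, Python scripts to look and compute and a tool call to move; the robot and the scene stay as the last step left them, time stands still between calls to the robot, and variables do not carry over. Pictures are saved under pics/ and viewed, at most 10 in all, crops included, and the job is handed in when it is done.

Besides the shell and the picture viewer there is one more tool, called after "Request:" as name(argument=value, ...) on one line, values as JSON. move_arm: Moves the arm, as the interface text tells. Its arguments: {"type":"object","properties":{"commands":{"type":"array"}},"required":["commands"]}

```bash
ls; mkdir -p pics; cat > h.py <<'E'
import numpy as np, cv2
from cell import state, read_camera, camera_info, env
def ray(ci,u,v):
    K=np.array(ci["K"]);k=ci["k1"];T=np.array(ci["cam_to_world"])
    p=np.linalg.inv(K)@[u,v,1.];d=p[:2];x=d.copy()
    for _ in range(20): x=d/(1+k*(x@x))
    return T[:3,3],T[:3,:3]@np.r_[x,1]
def onz(ci,u,v,z):
    o,d=ray(ci,u,v);return o+d*(z-o[2])/d[2]
def proj(ci,P):
    T=np.array(ci["cam_to_world"]);c=T[:3,:3].T@(np.array(P,float)-T[:3,3]);x=c[:2]/c[2]
    x=x*(1+ci["k1"]*(x@x));return (np.array(ci["K"])@np.r_[x,1])[:2]
E
python3 - <<'E'
from h import *
for n in("top","side"):
    cv2.imwrite(f"pics/{n}0.png",read_camera(n));c=camera_info(n);print(n,np.round(c["K"],1).tolist(),c["k1"],np.round(c["cam_to_world"],2).tolist())
s=state();print(s)
E
```

```text
pics
top [[510.9, 0.0, 276.6], [0.0, 510.9, 204.4], [0.0, 0.0, 1.0]] -0.0073214818508189295 [[0.02, -0.99, 0.16, 381.23], [-1.0, -0.02, -0.01, 47.28], [0.01, -0.16, -0.99, 1195.95], [0.0, 0.0, 0.0, 1.0]]
side [[434.0, 0.0, 281.2], [0.0, 434.0, 219.0], [0.0, 0.0, 1.0]] -0.047352828240463725 [[-0.94, -0.21, 0.27, 318.83], [-0.34, 0.54, -0.77, 757.89], [0.02, -0.81, -0.58, 690.69], [0.0, 0.0, 0.0, 1.0]]
{'t': 0.1, 'joints': array([ 1.15040526e+00,  4.91494041e-01,  1.55940312e+00, -1.57634732e-05,
        1.09171032e+00, -1.05585712e-01]), 'qvel': array([-0.00106167, -0.00279343, -0.00081054,  0.00015303,  0.0010839 ,
        0.00022282]), 'tau': array([ 3.64469553e-03, -6.13620472e+01, -2.58608651e+01,  6.94154366e-02,
        4.69973136e-02, -3.40982342e-05]), 'eef_pos': array([193.38819897, 594.05817332, 183.01842693]), 'tcp_rot': array([-3.14058201e+00, -9.30486699e-05,  2.82679453e+00]), 'ft_force': array([ 0.26648348, -0.24928182,  0.39365572]), 'moment': array([-0.02040112, -0.05495735, -0.02324498]), 'grip_force': 0.0, 'opening': 1.0013167450616334}
```

View pics/top0.png

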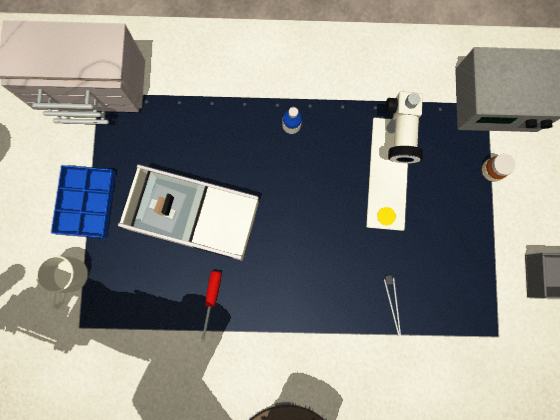

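View pics/side0.png

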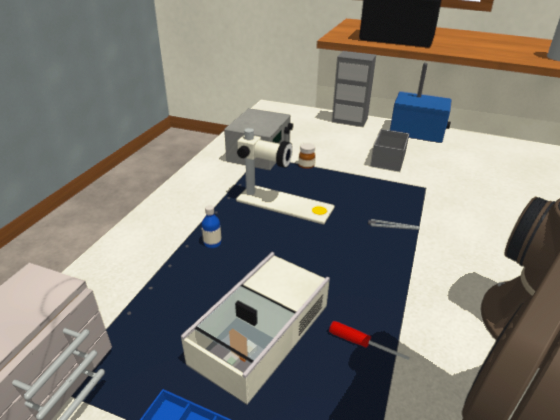

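The top view shows the box with its bay on the left (about 120–260, 165–260), the fin at (168,204) and the yellow spot at (387,216). The bottle is at (292,120), the screwdriver at (213,290) and the tweezers at (393,305). The side view shows the same layout, with the fin at (246,313) and the orange handle at (238,345).

```bash
python3 - <<'E'
from h import *
t=cv2.imread("pics/top0.png");s=cv2.imread("pics/side0.png");c=camera_info("top");cs=camera_info("side")
a=cv2.resize(t[155:265,110:270],None,fx=5,fy=5,interpolation=cv2.INTER_CUBIC)
cv2.imwrite("pics/z1.png",a)
cv2.imwrite("pics/z2.png",cv2.resize(s[245:405,175:335],None,fx=3.7,fy=3.7,interpolation=cv2.INTER_CUBIC))
hsv=cv2.cvtColor(t,cv2.COLOR_BGR2HSV)
m=cv2.inRange(hsv,(20,150,150),(35,255,255));m[:, :340]=0
n,l,st,ce=cv2.connectedComponentsWithStats(m);i=1+st[1:,4].argmax();print("spot",ce[i],st[i],onz(c,*ce[i],10))
h2=cv2.cvtColor(s,cv2.COLOR_BGR2HSV);m=cv2.inRange(h2,(18,150,150),(35,255,255));n,l,st,ce=cv2.connectedComponentsWithStats(m);i=1+st[1:,4].argmax();print("spot side",ce[i],onz(cs,*ce[i],10))
# base front edge corners: white mask region near spot
w=cv2.inRange(hsv,(0,0,150),(40,255,255))[110:235,360:415]
n,l,st,ce=cv2.connectedComponentsWithStats(w);print(st)
for v in(175,185,195,205,225):
    r=np.where(w[v-110]>0)[0]+360;print(v,r.min(),r.max(),onz(c,r.min(),v,10)[:2],onz(c,r.max(),v,10)[:2])
E
```

```text
spot [385.98479087 215.68821293] [377 207  19  18 263] [ 551.95166544 -222.31454577   10.        ]
spot side [318.95959596 210.05050505] [ 554.08060212 -221.74415754   10.        ]
[[   0    0   55  125 2825]
 [  35    0   20   37  684]
 [   6    8   49  113 3366]]
175 370 406 [ 648.83634729 -185.29962828] [ 651.03230528 -271.34632506]
185 369 406 [ 624.50585588 -182.75144083] [ 626.72520273 -270.90196766]
195 368 405 [ 600.33209627 -180.22088162] [ 602.51422709 -268.0841401 ]
205 368 405 [ 576.37106258 -180.07166459] [ 578.516674   -267.65641064]
225 367 404 [ 528.84422639 -177.43056272] [ 530.91802863 -264.45871626]
```

View pics/z1.png

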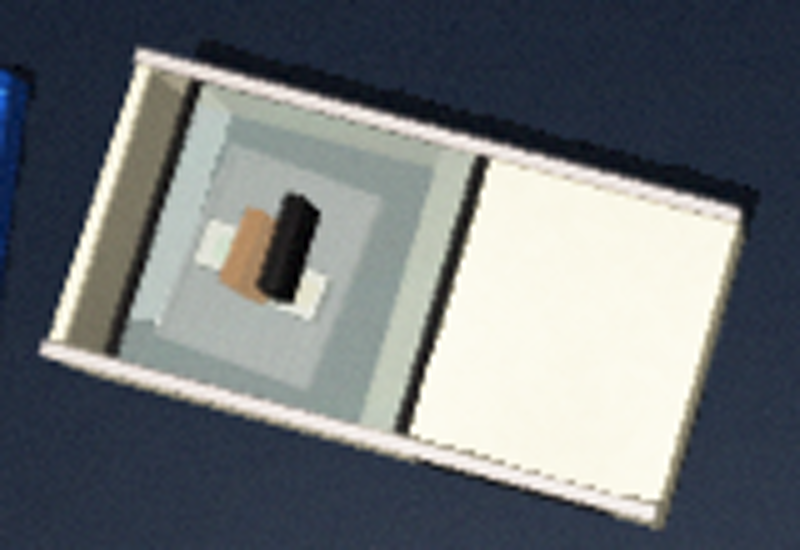

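View pics/z2.png

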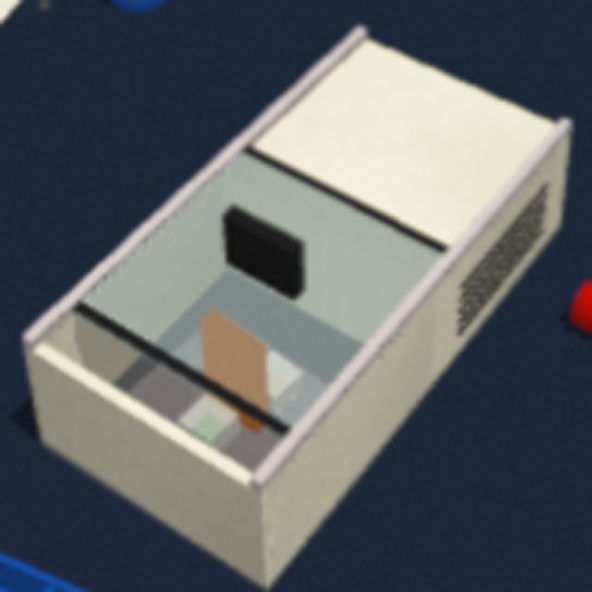

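The zoomed views show the cover edges as black lines through crop (155,220) and (445,295), so the cover is about 25 mm ajar. The carrier plate corners are at crop (232,147), (382,193) and (308,390), and both specimen boxes are in place.

```bash
python3 - <<'E'
from h import *
c=camera_info("top");cs=camera_info("side")
f=lambda u,v,z:onz(c,u/5+110-.4,v/5+155-.4,z)
g=lambda u,v,z:onz(cs,u/3.7+175-.35,v/3.7+245-.35,z)
C=[f(138,48,85),f(42,352,85),f(657,520,85),f(742,212,85)]
S=[g(25,338,85),g(258,486,85),g(570,124,85),g(362,28,85)]
for q in(C,S):
    print(np.round(q,0)[:,:2].tolist(),"len",np.linalg.norm(q[0]-q[3]),np.linalg.norm(q[1]-q[2]),"wid",np.linalg.norm(q[0]-q[1]),np.linalg.norm(q[2]-q[3]))
    d=(q[0]-q[3])+(q[1]-q[2]);yaw=np.arctan2(-d[0],d[1]);m=np.mean(q,0);print("ctr",m,"yaw",yaw)
    ey=np.array([-np.sin(yaw),np.cos(yaw)]);ex=np.array([ey[1],-ey[0]])
    if q is C: P=[f(195,85,83),f(115,355,83),f(485,158,83),f(405,432,83)]; 
    else: P=[g(78,308,83),g(288,430,83),g(248,150,83),g(448,247,83)]
    for p in P: print("edge",np.round([(p-m)[:2]@ex,(p-m)[:2]@ey],1))
    for nm,p in (("fin",[f(u,v,119) for u,v in((290,193),(260,290))] if q is C else [g(u,v,119) for u,v in((232,208),(304,243))]),("rim",[f(232,147,15),f(382,193,15),f(308,390,15)] if q is C else []),("handle",[f(u,v,71) for u,v in((242,207),(222,285))] if q is C else [g(u,v,71) for u,v in((207,312),(268,350))])):
        for p in p: print(nm,np.round(p,0),np.round([(p-m)[:2]@ex,(p-m)[:2]@ey],1))
E
```

```text
[[643.0, 348.0], [506.0, 381.0], [440.0, 111.0], [576.0, 78.0]] len 278.83928292450685 278.53253936560293 wid 140.78603504350914 140.1250733903863
ctr [541.38151256 229.28759431  85.        ] yaw -0.24296019270578237
edge [ 61.3 111. ]
edge [-63.2 108.4]
edge [ 63.7 -22.5]
edge [-62.1 -23.4]
fin [573. 270. 119.] [21.4 47.2]
fin [531. 280. 119.] [-22.   47.1]
rim [613. 320.  15.] [ 48.  105.2]
rim [593. 248.  15.] [45.6 31. ]
rim [500. 278.  15.] [-52.2  37.2]
handle [575. 301.  71.] [15.6 77.6]
handle [540. 308.  71.] [-20.4  75.7]
[[643.0, 350.0], [508.0, 384.0], [442.0, 115.0], [577.0, 80.0]] len 278.23804674784344 277.2392006468402 wid 139.36113201766696 140.06065089625238
ctr [542.46667989 232.48252289  85.        ] yaw -0.24119533930730233
edge [ 63.1 109.6]
edge [-62.  107.6]
edge [ 63.1 -22.9]
edge [-62.2 -25.8]
fin [572. 268. 119.] [20.7 41.5]
fin [531. 276. 119.] [-21.4  39.7]
handle [576. 295.  71.] [17.6 68.3]
handle [539. 305.  71.] [-21.1  69.7]
```

Request:
move_arm(commands=[[[3.6,-3.2,0],[0,0,0.5],1],[[3.6,-3.2,0],[0,0,0.5],1],[[3.6,-3.2,0],[0,0,0.5],1],[[3.6,-3.2,0],[0,0,0.5],1],[[3.6,-3.2,0],[0,0,0.5],1],[[3.6,-3.2,0],[0,0,0.5],1],[[3.6,-3.2,0],[0,0,0.5],1],[[3.6,-3.2,0],[0,0,0.5],1],[[3.6,-3.2,0],[0,0,0.2],1],[[3.5,-3.3,0],[0,0,0],1]])

```text
t: 1.1
eef_pos: [553.7, 271.7, 183.3]
tcp_rot: [-3.141, -0.0, 2.9]
ft_force: [0.3, 0.2, -1.1]
opening: 1.001
grip_force: 0.0
```

Request:
move_arm(commands=[[[0,0,0],[0,0,0],0.7],[[0,0,0],[0,0,0],0.7],[[0,0,0],[0,0,0],0.7]])

```text
t: 1.4
eef_pos: [551.7, 273.9, 183.4]
tcp_rot: [-3.141, -0.001, 2.901]
ft_force: [0.4, 0.3, -0.7]
opening: 0.805
grip_force: 0.0
```

```bash
python3 - <<'E'
from h import *
s=state();c=camera_info("wrist");im=read_camera("wrist");cv2.imwrite("pics/w1.png",im);print(s["t"],s["eef_pos"],s["tcp_rot"],s["opening"],np.round(c["cam_to_world"],2).tolist())
m=(im.max(2)<45).astype(np.uint8);n,l,st,ce=cv2.connectedComponentsWithStats(m)
for i in range(1,n):
    if st[i,4]>300: print(st[i],ce[i],onz(c,*ce[i],110))
E
```

```text
1.4 [551.73281425 273.89977689 183.36936936] [-3.14149303e+00 -6.34804381e-04  2.90065706e+00] 0.8047351749713156 [[0.24, 0.93, 0.28, 473.31], [0.97, -0.23, -0.07, 293.24], [-0.0, 0.29, -0.96, 384.45], [0.0, 0.0, 0.0, 1.0]]
[   36     0   233   210 17076] [152.72300305  86.12748887] [426.47224772 197.86614335 110.        ]
[422  14  19  48 404] [430.73019802  38.27970297] [443.93622594 419.78509445 110.        ]
[    0   138   560   282 55723] [250.88877124 347.71871579] [686.71752367 208.41932956 110.        ]
[277 184   9  54 449] [280.73496659 210.96213808] [552.51742629 272.77654409 110.        ]
```

View pics/w1.png

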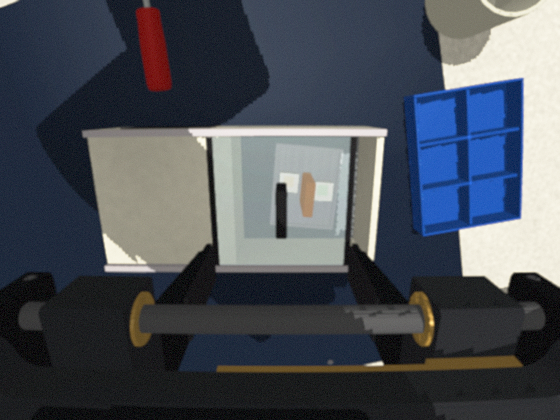

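The wrist view shows the fin at (281,211), midway between the fingers, with the handle behind it at (308,194). The fin position matches the estimate, so I'll descend and grip it.

Request:
move_arm(commands=[[[0,0,-1.5],[0,0,0],0.6],[[0.1,-0.1,-1.5],[0,0,0],0.6],[[0,0,-1.5],[0,0,0],0.6],[[0,0,-1.5],[0,0,0],0.6],[[0,0,-1.3],[0,0,0],0.6],[[0,0,-1],[0,0,0],0.6],[[0,0,-0.3],[0,0,0],0.6],[[0,0,0],[0,0,0],0.3],[[0,0,0],[0,0,0],0],[[0,0,0],[0,0,0],0]])

```text
t: 2.45
eef_pos: [553.8, 272.4, 98.2]
tcp_rot: [3.141, 0.001, 2.9]
ft_force: [0.3, 0.7, 0.3]
opening: 0.405
grip_force: 0.0
```

Request:
move_arm(commands=[[[0,0,0],[0,0,0],0],[[0,0,0],[0,0,0],0],[[0,0,0],[0,0,0],0],[[0,0,0],[0,0,0],0],[[0,0,0],[0,0,0],0]])

```text
t: 2.95
eef_pos: [553.5, 272.3, 97.6]
tcp_rot: [3.142, -0.0, 2.9]
ft_force: [1.3, 0.3, -0.0]
opening: 0.015
grip_force: 0.0
```

```bash
python3 - <<'E'
from h import *
s=state();print(s["opening"],s["grip_force"])
im=read_camera("side");cs=camera_info("side");p=proj(cs,s["eef_pos"]);print(p)
u,v=p.astype(int);a=cv2.resize(im[v-70:v+70,u-90:u+90],None,fx=4,fy=4,interpolation=cv2.INTER_CUBIC);cv2.imwrite("pics/s1.png",a)
E
```

```text
0.015191264727501206 0.0
[246.40391383 313.6768864 ]
```

View pics/s1.png

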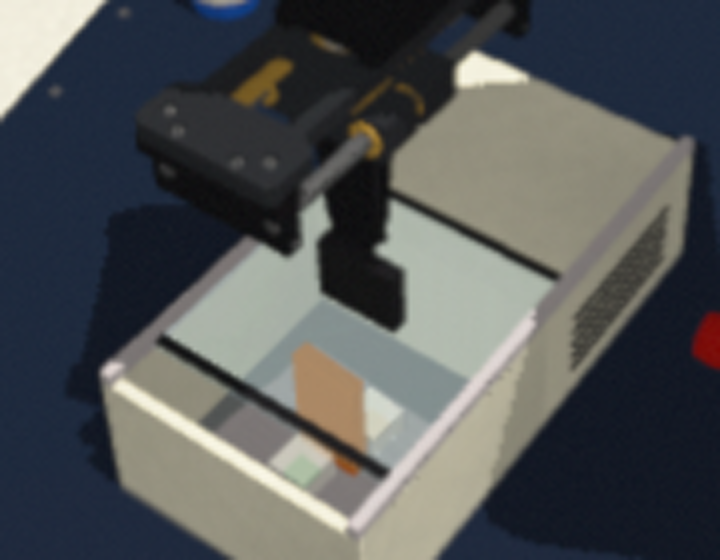

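```bash
python3 - <<'E'
from h import *
s=state();im=read_camera("side");w=read_camera("wrist")
a=cv2.resize(im[285:335,215:275],None,fx=9,fy=9,interpolation=cv2.INTER_CUBIC).astype(float)
b=cv2.resize(w[120:300,200:380],None,fx=2.5,fy=2.5).astype(float)
a=255*(a/255)**.35; b=255*(b/255)**.45
o=np.zeros((450,540+180*0+450-190,3));o[:,:350]=a[:450,90:440];o[:,350:800]=b
cv2.imwrite("pics/s2.png",o)
E
```

```text
[ WARN:0@0.820] global loadsave.cpp:1063 imwrite_ Unsupported depth image for selected encoder is fallbacked to CV_8U.
```

View pics/s2.png

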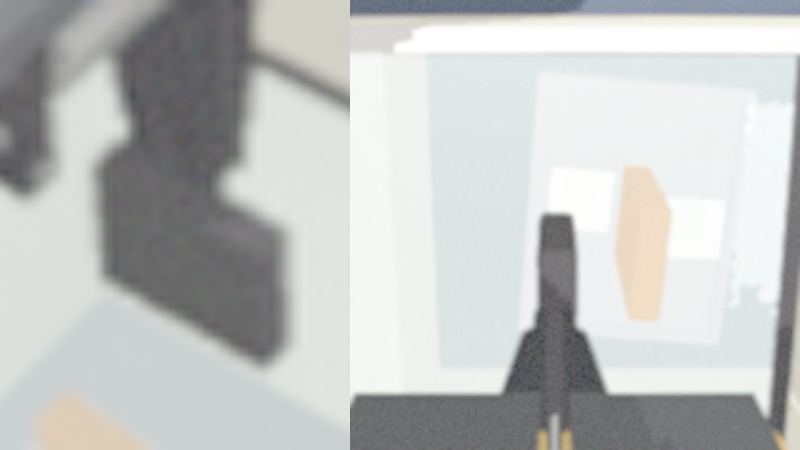

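The side and wrist views both show the fin in line with the fingers, but they don't settle whether it is gripped. I'll test with a small pull.

Request:
move_arm(commands=[[[0,0,0],[0,0,0],0],[[-0.1,-0.5,0],[0,0,0],0],[[-0.1,-0.5,0],[0,0,0],0],[[-0.1,-0.5,0],[0,0,0],0],[[0,0,0],[0,0,0],0],[[0,0,0],[0,0,0],0]])

```text
t: 3.7
eef_pos: [550.6, 257.1, 97.7]
tcp_rot: [3.141, 0.0, 2.9]
ft_force: [0.1, -0.1, -0.4]
opening: 0.009
grip_force: 0.0
```

```bash
cat > cov.py <<'E'
from h import *
# cover travel from dark edge lines crossing box axis, top view, z=83
def cover(im):
    c=camera_info("top");m=np.array([542,231.]);y=-.242;ex=np.array([np.cos(y),np.sin(y)]);ey=np.array([-ex[1],ex[0]])
    out={}
    for xo in(-52,-40,40,52):
        ys=np.arange(-139,139,.5);P=[proj(c,np.r_[m+ex*xo+ey*q,83]) for q in ys]
        g=cv2.remap(im.max(2),np.float32([P])[...,0],np.float32([P])[...,1],cv2.INTER_LINEAR)[0].astype(int)
        d=ys[g<90];out[xo]=(d.min(),d.max(),np.round(d[np.r_[True,np.diff(d)>3]]).tolist()) if len(d) else None
    return out
if __name__=="__main__":
    s=state();im=read_camera("top")
    print({k:s[k] for k in("t","eef_pos","opening","grip_force","ft_force")})
    for k,v in cover(im).items():print(k,v)
    print("before")
    for k,v in cover(cv2.imread("pics/top0.png")).items():print(k,v)
E
python3 cov.py
```

```text
{'t': 3.7, 'eef_pos': array([550.57509772, 257.11110297,  97.65140473]), 'opening': 0.009161973202332358, 'grip_force': 0.0, 'ft_force': array([ 0.06080326, -0.05383877, -0.38706041])}
-52 (np.float64(-26.0), np.float64(138.5), [-26.0, -10.0])
-40 (np.float64(-25.5), np.float64(138.5), [-26.0])
40 (np.float64(-38.0), np.float64(84.0), [-38.0])
52 (np.float64(-37.5), np.float64(76.0), [-38.0, 18.0])
before
-52 (np.float64(-25.5), np.float64(112.5), [-26.0, 106.0])
-40 (np.float64(-25.0), np.float64(138.5), [-25.0, 107.0, 138.0])
40 (np.float64(-25.5), np.float64(138.5), [-26.0, 108.0, 138.0])
52 (np.float64(-25.5), np.float64(138.5), [-26.0, 107.0, 138.0])
```

```bash
python3 - <<'E'
from h import *
im=read_camera("side");cv2.imwrite("pics/sraw.png",im);o=cv2.imread("pics/side0.png");p=cv2.resize(cv2.imread("pics/s1.png"),None,fx=.25,fy=.25,interpolation=cv2.INTER_AREA)
cs=camera_info("side");print(proj(cs,state()["eef_pos"]))
for v in range(275,332):
    print(v,"".join("#" if x<45 else "." for x in o[v,220:270].max(1))," ","".join("#" if x<45 else "." for x in p[v-243,64:114].max(1))," ","".join("#" if x<45 else "." for x in im[v,220:270].max(1)))
E
```

```text
[251.16533442 308.3468666 ]
275 ..................................................   .............##########........########...........   ....................#####............##...........
276 ..................................................   .............##########.........######............   ....................####........#...##............
277 ..................................................   .............##########.........#####.............   ..................#####........#######............
278 ..................................................   .............#########..........####..............   .................####.........########............
279 ..................................................   ..............#######...........###...............   ................####.........#########............
280 ..................................................   ...............#####............##................   ##.............####.........##########............
281 ..................................................   ...............####.............#................
[... 7404 characters left out ...]
...   ..................................................
328 ..................................................   ..................................................   ..................................................
329 ..................................................   ..................................................   ..................................................
330 ..................................................   ..................................................   ..................................................
331 ..................................................   ..................................................   ..................................................
```

```bash
python3 - <<'E'
from h import *
cs=camera_info("side");p=state()["eef_pos"]
for dz in(0,10,15,20,25):print(dz,proj(cs,p+[0,0,dz]),proj(cs,p+[0,-dz,0]))
c=camera_info("wrist");w=read_camera("wrist");print(proj(c,p),proj(c,p+[0,0,20]),proj(c,p+[0,0,40]))
for v in range(180,262,3): print(v,"".join("#" if x<60 else "." for x in w[v,230:340:2].max(1)))
E
```

```text
0 [251.16533442 308.3468666 ] [251.16533442 308.3468666 ]
10 [251.02886802 304.53277843] [253.31481942 304.57763982]
15 [250.95994468 302.60380443] [254.37455569 302.71920948]
20 [250.8905556  300.66000051] [255.42446323 300.87793023]
25 [250.82069647 298.70120659] [256.46467094 299.0535785 ]
[281.69743787 240.9811472 ] [281.68529765 253.34949829] [281.67048114 268.35761725]
180 .......................................................
183 .......................................................
186 .......................................................
189 .......................................................
192 .......................................................
195 .......................................................
198 .......................................................
201 .......................................................
204 .......................................................
207 ...................................######..............
210 ...................................######..............
213 ...................................#######.............
21
[... 257 characters left out ...]
....................########............
231 ...................................########............
234 ...................................########............
237 ...................................########............
240 ...................................########............
243 ...................................########............
246 .......................#....##....#########............
249 ......................###..###....#########............
252 .....................####..####...#########............
255 ....................#####..#####..#########............
258 ...................######..################............
261 ...................######..################............
```

The fingertips appear about 20 mm higher than the reported TCP in both views, so the fingers closed above the fin. I'll raise, re-centre, open, and come down to a reported z of 85, which is safe whichever height is right.

Request:
move_arm(commands=[[[0,0,2],[0,0,0],0],[[0,0,1],[0,0,0],0.5],[[0.1,0.8,0],[0,0,0],0.5],[[0.1,0.8,0],[0,0,0],0.5],[[0,0,0],[0,0,0],0.5],[[0,0,0],[0,0,0],0.5],[[0,0,0],[0,0,0],0.5],[[0,0,-1.5],[0,0,0],0.5],[[0,0,-1.5],[0,0,0],0.5],[[0,0,0],[0,0,0],0.5]])

```text
t: 4.85
eef_pos: [551.6, 272.8, 95.8]
tcp_rot: [-3.14, -0.003, 2.9]
ft_force: [0.3, -0.7, 0.0]
opening: 0.499
grip_force: 0.0
```

Request:
move_arm(commands=[[[0,0,-0.6],[0,0,0],0.5],[[0,0,-0.6],[0,0,0],0.5],[[0,0,0],[0,0,0],0.3],[[0,0,0],[0,0,0],0],[[0,0,0],[0,0,0],0],[[0,0,0],[0,0,0],0],[[0,0,0],[0,0,0],0],[[0,0,0],[0,0,0],0],[[0,0,0],[0,0,0],0],[[0,0,0],[0,0,0],0]])

```text
t: 5.85
eef_pos: [552.6, 273.3, 85.7]
tcp_rot: [3.141, 0.0, 2.9]
ft_force: [-0.4, -0.5, 1.7]
opening: 0.098
grip_force: 30.0
```

Request:
move_arm(commands=[[[-0.24,-0.97,0],[0,0,0],0],[[-0.24,-0.97,0],[0,0,0],0],[[-0.24,-0.97,0],[0,0,0],0],[[-0.24,-0.97,0],[0,0,0],0],[[-0.24,-0.97,0],[0,0,0],0],[[-0.24,-0.97,0],[0,0,0],0],[[-0.24,-0.97,0],[0,0,0],0],[[-0.24,-0.97,0],[0,0,0],0],[[-0.24,-0.97,0],[0,0,0],0],[[-0.24,-0.97,0],[0,0,0],0]])

```text
t: 6.85
eef_pos: [528.5, 175.5, 85.7]
tcp_rot: [3.141, 0.001, 2.9]
ft_force: [2.9, 1.0, 3.3]
opening: 0.095
grip_force: 30.0
```

Request:
move_arm(commands=[[[-0.05,-0.2,0],[0,0,0],0],[[-0.05,-0.2,0],[0,0,0],0],[[-0.05,-0.2,0],[0,0,0],0],[[-0.05,-0.2,0],[0,0,0],0],[[0,0,0],[0,0,0],0]])

```text
t: 7.35
eef_pos: [526.7, 168.2, 85.7]
tcp_rot: [3.142, 0.001, 2.9]
ft_force: [3.4, -1.3, 4.6]
opening: 0.097
grip_force: 30.0
```

Request:
move_arm(commands=[[[-0.05,-0.2,0],[0,0,0],0],[[0,0,0],[0,0,0],0]])

```text
t: 7.55
eef_pos: [526.2, 166.2, 85.6]
tcp_rot: [3.141, 0.001, 2.9]
ft_force: [4.2, -0.3, 4.7]
opening: 0.097
grip_force: 30.0
```

Request:
move_arm(commands=[[[-0.05,-0.2,0],[0,0,0],0],[[0,0,0],[0,0,0],0]])

```text
t: 7.75
eef_pos: [526.1, 165.7, 85.7]
tcp_rot: [3.139, 0.001, 2.899]
ft_force: [5.8, 11.2, 2.8]
opening: 0.095
grip_force: 30.0
```

```bash
python3 cov.py | head -5
```

```text
{'t': 7.75, 'eef_pos': array([526.14553917, 165.65436279,  85.68832802]), 'opening': 0.09516328565301523, 'grip_force': 30.00208407640457, 'ft_force': array([ 5.83367059, 11.18451018,  2.76386155])}
-52 (np.float64(-139.0), np.float64(108.0), [-139.0, 56.0, 63.0, 80.0, 84.0])
-40 (np.float64(-139.0), np.float64(138.5), [-139.0, 138.0])
40 (np.float64(-139.0), np.float64(138.5), [-139.0, 56.0, 138.0])
52 (np.float64(-139.0), np.float64(138.5), [-139.0, -108.0, 38.0, 138.0])
```

The end stop shows as an 11 N reaction at about 110 mm of slide. I'll release, go up, and move over the carrier.

Request:
move_arm(commands=[[[0,0.1,0],[0,0,0],0.1],[[0,0,0],[0,0,0],0.4],[[0,0,0],[0,0,0],0.4],[[0,0,0],[0,0,0],0.4],[[0,0,0],[0,0,0],0.4],[[0,0,2.5],[0,0,0],0.4],[[0,0,3],[0,0,0],0.4],[[0,0,3],[0,0,0],0.4],[[0,0,2],[0,0,0],0.4]])

```text
t: 8.7
eef_pos: [525.6, 165.3, 192.4]
tcp_rot: [3.141, 0.001, 2.9]
ft_force: [0.4, 0.6, 0.2]
opening: 0.399
grip_force: 0.0
```

Request:
move_arm(commands=[[[0.5,2,0],[0,0,0],0.4],[[0.5,2,0],[0,0,-0.5],0.4],[[0.5,2,0],[0,0,-0.5],0.4],[[0.5,2,0],[0,0,-0.5],0.4],[[0.5,2,0],[0,0,-0.5],0.4],[[0.5,2,0],[0,0,-0.5],0.4],[[0.1,1.3,0],[0,0,0],0.4],[[0,0,0],[0,0,0],0.4],[[0,0,0],[0,0,0],0.4]])

```text
t: 9.6
eef_pos: [556.1, 297.9, 190.3]
tcp_rot: [-3.141, -0.0, 2.857]
ft_force: [-0.1, 0.4, 0.8]
opening: 0.4
grip_force: 0.0
```

```bash
python3 - <<'E'
from h import *
s=state();c=camera_info("wrist");im=read_camera("wrist");print(s["t"],s["eef_pos"],s["tcp_rot"],s["opening"])
t=read_camera("top");cv2.imwrite("pics/w2.png",im)
cv2.imwrite("pics/w2c.png",np.hstack([cv2.resize(im[100:280,200:420],None,fx=2,fy=2,interpolation=cv2.INTER_CUBIC),cv2.resize(t[150:270,110:270],None,fx=2.2,fy=3)[:360]]))
hsv=cv2.cvtColor(im,cv2.COLOR_BGR2HSV)
m=cv2.inRange(hsv,(5,110,100),(18,255,255));n,l,st,ce=cv2.connectedComponentsWithStats(m)
for i in range(1,n):
    if st[i,4]>100:
        r=cv2.minAreaRect(np.argwhere(l==i)[:,::-1].astype(np.float32));print(st[i],ce[i],r,onz(c,*ce[i],71))
        for q in cv2.boxPoints(r): print(np.round(onz(c,*q,71),1))
E
```

```text
9.6 [556.11798741 297.92718041 190.32832366] [-3.14108384e+00 -4.64781263e-04  2.85707715e+00] 0.40002084338882243
[280 173  10  43 370] [284.47027027 194.77297297] ((284.5, 194.0), (42.0, 9.0), 90.0) [554.64440957 301.17544397  71.        ]
[532.  303.1  71. ]
[534.5 311.7  71. ]
[576.6 299.7  71. ]
[574.  290.8  71. ]
```

View pics/w2c.png

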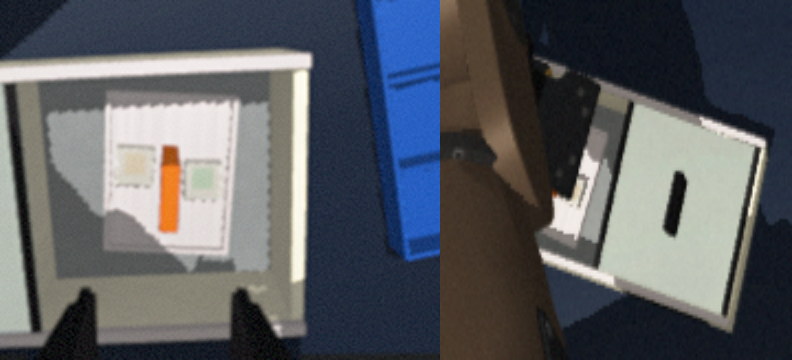

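The crops show the cover fully back on the housing and the handle's top face at wrist pixels about cols 280–290, rows 183–216. The handle is tilted about 0.04 rad, and both specimen boxes stand clear on either side.

```bash
python3 - <<'E'
from h import *
c=camera_info("wrist");s=state();im=cv2.imread("pics/w2.png");hsv=cv2.cvtColor(im,cv2.COLOR_BGR2HSV)
for v in range(172,218,3):
    r=np.where(cv2.inRange(hsv[v:v+1],(5,110,60),(18,255,255))[0]>0)[0]
    r=r[(r>270)&(r<300)]
    if len(r): print(v,r.min(),r.max(),im[v,int(r.mean())],np.round(onz(c,r.mean(),v,71),1))
E
```

```text
175 282 288 [ 20  79 160] [535.7 307.   71. ]
178 282 288 [ 21  82 162] [538.6 306.1  71. ]
181 281 288 [ 20  81 163] [541.4 304.8  71. ]
184 281 289 [ 35 128 240] [544.5 304.4  71. ]
187 281 289 [ 30 128 240] [547.4 303.6  71. ]
190 281 289 [ 42 132 240] [550.4 302.7  71. ]
193 281 289 [ 33 129 240] [553.4 301.8  71. ]
196 281 289 [ 34 127 239] [556.4 301.   71. ]
199 280 288 [ 26 126 238] [559.1 299.1  71. ]
202 280 288 [ 32 127 239] [562.1 298.2  71. ]
205 280 288 [ 35 129 240] [565.2 297.3  71. ]
208 280 288 [ 35 125 238] [568.3 296.5  71. ]
211 280 288 [ 35 128 239] [571.4 295.6  71. ]
214 280 288 [ 30 122 236] [574.5 294.7  71. ]
```

Request:
move_arm(commands=[[[0.3,0.15,0],[0,0,-1.7],0.4],[[0,0,-2.5],[0,0,0],0.4],[[0,0,-2.5],[0,0,0],0.4],[[0,0,-2.5],[0,0,0],0.4],[[0,0,-2.5],[0,0,0],0.4],[[0,0,-2],[0,0,0],0.4],[[0,0,-1],[0,0,0],0.4],[[0,0,0],[0,0,0],0.4],[[0,0,0],[0,0,0],0.4]])

```text
t: 10.6
eef_pos: [559.9, 299.7, 61.4]
tcp_rot: [3.141, 0.001, 2.826]
ft_force: [0.1, -0.1, 0.3]
opening: 0.4
grip_force: 0.0
```

```bash
python3 - <<'E'
from h import *
s=state();print(s["eef_pos"],s["tcp_rot"],s["ft_force"]);c=camera_info("wrist");w=read_camera("wrist");cv2.imwrite("pics/w3.png",w)
print([np.round(proj(c,s["eef_pos"]+[0,0,d])) for d in(0,20,25)],[np.round(proj(c,[559,299.3,71]))])
hsv=cv2.cvtColor(w,cv2.COLOR_BGR2HSV)
for v in range(150,300,5):
    o=cv2.inRange(hsv[v:v+1],(5,110,60),(18,255,255))[0]>0
    print(v,"".join("O" if o[u] else "#" if w[v,u].max()<60 else "." for u in range(200,366,2)))
E
```

```text
[559.93338356 299.69624223  61.40790699] [3.14092931e+00 7.04413734e-04 2.82647945e+00] [ 0.09318703 -0.05273689  0.26895685]
[array([282., 241.]), array([282., 253.]), array([282., 257.])] [array([281., 245.])]
150 ...................................................................................
155 ...................................................................................
160 ...................................................................................
165 ...................................................................................
170 ...................................................................................
175 ...................................................................................
180 ...................................................................................
185 ...................................................................................
190 ...................................................................................
195 ...................................................................................
200 ....
[... 1051 characters left out ...]
 ...............#########..............OOOOOOO.............#########................
265 .............###########..............OOOOOOO.............###########..............
270 ............############..............OOOOOO..............############.............
275 ..........###############.................................##############...........
280 #######..################.................................###############..########
285 ########################...................................########################
290 #######################....................................########################
295 ###O....###############.....................................##############.....####
```

The fingers are centred on the handle (inner faces at cols 248 and 316, handle at 276–289). I'll descend and grip.

Request:
move_arm(commands=[[[0,0,-1],[0,0,0],0.4],[[0,0,-1],[0,0,0],0.4],[[0,0,-1],[0,0,0],0.4],[[0,0,-0.5],[0,0,0],0.4],[[0,0,-0.4],[0,0,0],0.4],[[0,0,0],[0,0,0],0.4]])

```text
t: 11.25
eef_pos: [559.3, 299.7, 20.9]
tcp_rot: [-3.141, -0.001, 2.827]
ft_force: [0.3, -1.1, 0.5]
opening: 0.405
grip_force: 0.0
```

Request:
move_arm(commands=[[[0,0,0],[0,0,0],0.2],[[0,0,0],[0,0,0],0.2],[[0,0,0],[0,0,0],0.1],[[0,0,0],[0,0,0],0],[[0,0,0],[0,0,0],0],[[0,0,0],[0,0,0],0],[[0,0,0],[0,0,0],0]])

```text
t: 11.95
eef_pos: [559.6, 299.9, 21.7]
tcp_rot: [3.141, 0.0, 2.827]
ft_force: [-0.5, 0.3, 1.0]
opening: 0.106
grip_force: 30.0
```

Request:
move_arm(commands=[[[0,0,0.2],[0,0,0],0],[[0,0,0.3],[0,0,0],0],[[0,0,0.5],[0,0,0],0],[[0,0,0.8],[0,0,0],0],[[0,0,1],[0,0,0],0],[[0,0,1],[0,0,0],0],[[0,0,1],[0,0,0],0],[[0,0,1],[0,0,0],0],[[0,0,1],[0,0,0],0],[[0,0,1],[0,0,0],0]])

```text
t: 12.95
eef_pos: [559.5, 299.8, 100.5]
tcp_rot: [3.141, 0.0, 2.827]
ft_force: [-0.6, -0.7, -3.3]
opening: 0.106
grip_force: 30.0
```

Request:
move_arm(commands=[[[0,0,1],[0,0,0],0],[[0,0,1],[0,0,0],0],[[0,0,1],[0,0,0],0],[[0,0,1],[0,0,0],0],[[0,0,1],[0,0,0],0],[[0,0,1],[0,0,0],0],[[0,0,0.8],[0,0,0],0],[[0,0,0.6],[0,0,0],0],[[0,0,0.4],[0,0,0],0],[[0,0,0],[0,0,0],0]])

```text
t: 13.95
eef_pos: [559.6, 299.9, 178.0]
tcp_rot: [3.141, 0.0, 2.827]
ft_force: [0.5, 0.1, -3.1]
opening: 0.107
grip_force: 30.0
```

```bash
python3 - <<'E'
from h import *
s=state();print(s["eef_pos"],s["ft_force"],s["moment"],s["opening"])
w=read_camera("wrist");im=read_camera("side");cs=camera_info("side")
u,v=proj(cs,s["eef_pos"]).astype(int);print(u,v)
a=cv2.resize(im[v-50:v+70,u-80:u+80],(520,390),interpolation=cv2.INTER_CUBIC)
b=cv2.resize(w[130:310,200:360],(270,304));o=np.zeros((390,790,3),np.uint8);o[:,:520]=a;o[:304,520:]=b;cv2.imwrite("pics/l1.png",o)
E
```

```text
[559.63773211 299.8734032  177.99127449] [ 0.47642541  0.1415644  -3.13525248] [-0.03099984 -0.02194453  0.02149227] 0.10702627151652971
234 291
```

View pics/l1.png

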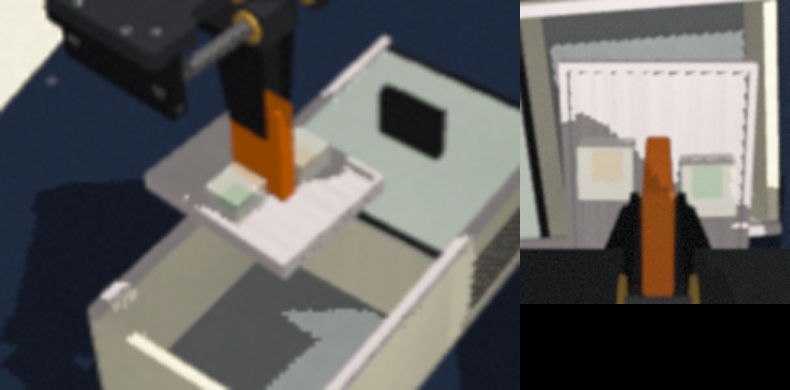

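The carrier hangs level with both specimen boxes on it. I'll carry it smoothly across to the spot.

Request:
move_arm(commands=[[[0,-0.2,0],[0,0,0],0],[[0,-0.5,0],[0,0,0],0],[[0,-0.8,0],[0,0,0],0],[[0,-1.1,0],[0,0,0],0],[[0,-1.4,0],[0,0,0],0],[[0,-1.6,0],[0,0,0],0],[[0,-1.6,0],[0,0,0],0],[[0,-1.6,0],[0,0,0],0],[[0,-1.6,0],[0,0,0],0],[[0,-1.6,0],[0,0,0],0]])

```text
t: 15.05
eef_pos: [559.5, 178.3, 177.6]
tcp_rot: [3.141, 0.0, 2.827]
ft_force: [0.1, -0.7, -3.4]
opening: 0.105
grip_force: 30.0
```

Request:
move_arm(commands=[[[0,-1.6,0],[0,0,0],0],[[0,-1.6,0],[0,0,0],0],[[0,-1.6,0],[0,0,0],0],[[0,-1.6,0],[0,0,0],0],[[0,-1.6,0],[0,0,0],0],[[0,-1.6,0],[0,0,0],0],[[0,-1.6,0],[0,0,0],0],[[0,-1.6,0],[0,0,0],0],[[0,-1.6,0],[0,0,0],0],[[0,-1.6,0],[0,0,0],0]])

```text
t: 16.05
eef_pos: [559.5, 18.5, 177.6]
tcp_rot: [3.142, 0.0, 2.827]
ft_force: [-1.3, 0.8, -2.7]
opening: 0.1
grip_force: 30.0
```

Request:
move_arm(commands=[[[-0.05,-1.6,0],[0,0,0],0],[[-0.1,-1.6,0],[0,0,0],0],[[-0.1,-1.6,0],[0,0,0],0],[[-0.1,-1.6,0],[0,0,0],0],[[-0.1,-1.6,0],[0,0,0],0],[[-0.1,-1.6,0],[0,0,0],0],[[-0.1,-1.6,0],[0,0,0],0],[[-0.05,-1.6,0],[0,0,0],0],[[0,-1.6,0],[0,0,0],0],[[0,-1.6,0],[0,0,0],0]])

```text
t: 17.05
eef_pos: [552.5, -141.5, 177.5]
tcp_rot: [3.142, 0.0, 2.827]
ft_force: [0.2, 0.2, -2.4]
opening: 0.106
grip_force: 30.0
```

Request:
move_arm(commands=[[[0,-1.5,-0.1],[0,0,0],0],[[0,-1.3,-0.2],[0,0,0],0],[[0,-1,-0.3],[0,0,0],0],[[0,-0.7,-0.3],[0,0,0],0],[[0,-0.4,-0.2],[0,0,0],0],[[0,-0.1,-0.2],[0,0,0],0],[[0,0,-0.1],[0,0,0],0],[[0,0,0],[0,0,0],0],[[0,0,0],[0,0,0],0]])

```text
t: 17.95
eef_pos: [552.6, -189.8, 163.7]
tcp_rot: [3.141, 0.0, 2.827]
ft_force: [0.3, -0.5, -1.3]
opening: 0.103
grip_force: 30.0
```

Request:
move_arm(commands=[[[0,-0.3,0],[0,0,0],0],[[0,-0.5,0],[0,0,0],0],[[0,-0.7,0],[0,0,0],0],[[0,-0.7,0],[0,0,0],0],[[0,-0.5,0.1],[0,0,0],0],[[0,-0.4,0],[0,0,0],0],[[0,-0.1,0],[0,0,0],0],[[0,0,0],[0,0,0],0],[[0,0,0],[0,0,0],0]])

```text
t: 18.85
eef_pos: [552.5, -222.0, 164.6]
tcp_rot: [3.141, -0.0, 2.827]
ft_force: [-0.5, 0.2, -2.7]
opening: 0.103
grip_force: 30.0
```

```bash
python3 - <<'E'
from h import *
s=state();print(s["t"],s["eef_pos"],s["ft_force"],s["moment"],s["opening"])
w=read_camera("wrist");im=read_camera("side");t=read_camera("top");cs=camera_info("side");ct=camera_info("top");cw=camera_info("wrist")
for n,i in(("sF",im),("wF",w),("tF",t)):cv2.imwrite(f"pics/{n}.png",i)
F=np.array([553,-222,160.]);
for n,c in(("s",cs),("t",ct),("w",cw)):print(n,proj(c,F),proj(c,F+[0,0,-12]),proj(c,F+[0,0,-150]))
u,v=proj(cs,F).astype(int);
a=cv2.resize(im[v-45:v+45,u-55:u+55],(440,360),interpolation=cv2.INTER_CUBIC)
b=cv2.resize(w[130:310,190:370],(360,360));o=np.hstack([a,b]);
q=cv2.resize(t[170:235,340:430],(360,240),interpolation=cv2.INTER_CUBIC);o=np.vstack([o,np.zeros((240,800,3),np.uint8)]);o[360:,:360]=q
cv2.imwrite("pics/f1.png",o);print(u,v)
E
```

```text
18.85 [ 552.45062244 -222.04175739  164.55353776] [-0.53354075  0.18295202 -2.65589336] [-0.01107433  0.02487325 -0.03051254] 0.10289063996326492
s [323.22507817 162.29555697] [322.89591178 166.38354865] [319.35731282 210.0825824 ]
t [402.19066074 205.20140436] [400.71602318 206.10748431] [385.84620621 215.24339637]
w [281.7785061  239.06575219] [281.78092987 232.85794738] [281.79730503 189.6079957 ]
323 162
```

View pics/f1.png

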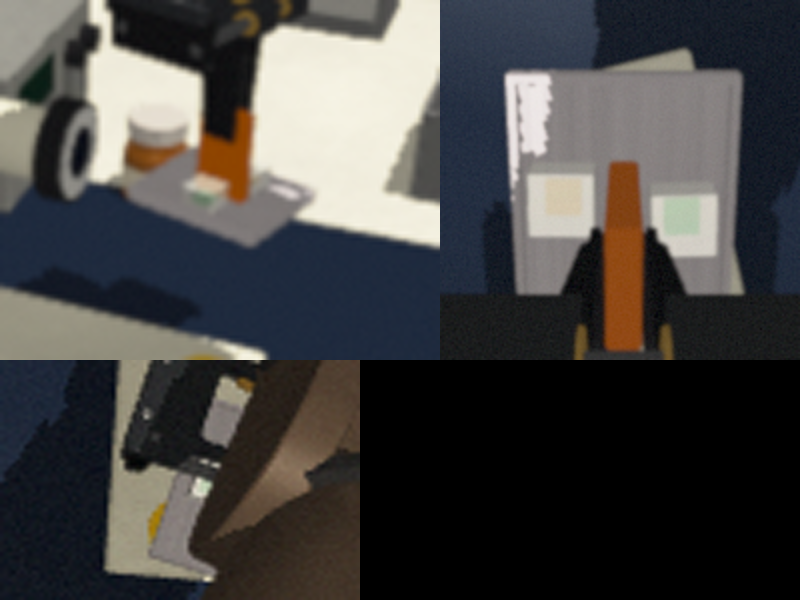

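The carrier is in front of the lens, level, with both specimen boxes on it. Wrist-view rim corners are at about (222,166) and (341,166); side-view corners are at about (300.5,162), (330.5,178) and (347,164). I'll check these against the target pose.

```bash
python3 - <<'E'
from h import *
s=state();y=s["tcp_rot"][2]-np.pi;ex=np.array([np.cos(y),np.sin(y),0]);ey=np.array([-ex[1],ex[0],0])
O=np.array([553,-222,148.])
for n in("wrist","side"):
    c=camera_info(n)
    for a,b in((-48,-38),(-48,38),(48,38),(48,-38)):print(n,a,b,np.round(proj(c,O+ex*a+ey*b+[0,0,10]),1))
    print("spec tops",[np.round(proj(c,O+ey*k+[0,0,20]),1) for k in(-22,22)],"handle top -x end, ctr",np.round(proj(c,O-ex*18+[0,0,66]),1),"-x bottom",np.round(proj(c,O-ex*18+[0,0,5]),1))
im=cv2.imread("pics/sF.png");h=cv2.cvtColor(im,cv2.COLOR_BGR2HSV);m=cv2.inRange(h,(5,150,60),(18,255,255));m[:,:310]=0;m[:,340:]=0;r=np.argwhere(m[130:185]);print("orange side: rows",r[:,0].min()+130,r[:,0].max()+130,"cols",r[:,1].min(),r[:,1].max())
w=cv2.imread("pics/wF.png");h=cv2.cvtColor(w,cv2.COLOR_BGR2HSV);m=cv2.inRange(h,(5,150,60),(18,255,255))
for v in range(205,310,6):
    r=np.where(m[v,250:320])[0]+250
    if len(r):print(v,r.min(),r.max(),w[v,int(r.mean())])
E
```

```text
wrist -48 -38 [222.7 168.1]
wrist -48 38 [341.  168.2]
wrist 48 38 [333.8 299.3]
wrist 48 -38 [229.7 299.2]
spec tops [array([248.2, 243.5]), array([315.4, 243.6])] handle top -x end, ctr [281.8 245.3] -x bottom [281.8 210.7]
side -48 -38 [346.7 163.3]
side -48 38 [330.8 174.4]
side 48 38 [299.6 162.7]
side 48 -38 [316.2 152.5]
spec tops [array([328.1, 156.5]), array([318.7, 162.6])] handle top -x end, ctr [330.8 145.3] -x bottom [328.8 166.8]
orange side: rows 144 166 cols 310 330
211 278 282 [ 51  78 126]
217 275 288 [ 23  69 132]
223 275 288 [ 22  64 129]
229 274 289 [ 21  65 131]
235 274 289 [ 23  69 131]
241 273 290 [ 20  66 130]
247 272 291 [ 28  77 148]
253 271 291 [ 15  71 144]
259 272 291 [ 22  72 145]
265 272 291 [ 14  71 144]
271 272 291 [ 18  75 142]
277 272 291 [ 19  71 146]
283 272 291 [ 15  71 145]
289 272 291 [ 16  70 144]
295 272 291 [ 23  73 149]
301 272 290 [ 14  73 142]
```

The corners agree with the target to within 1–2 mm. I'll settle briefly and hand in.

Request:
move_arm(commands=[[[0,0,0],[0,0,0],0],[[0,0,0],[0,0,0],0],[[0,0,0],[0,0,0],0],[[0,0,0],[0,0,0],0]])

```text
t: 19.4
eef_pos: [552.5, -222.2, 164.6]
tcp_rot: [3.142, 0.0, 2.827]
ft_force: [0.6, 0.3, -2.8]
opening: 0.102
grip_force: 30.0
```

```bash
python3 -c "
from h import *
s=state();print(s['eef_pos'],s['opening'],s['grip_force'],s['t']);print(env.job_done())"
```

```text
[ 552.50129118 -222.18890081  164.55691056] 0.10238407772601324 29.991571605205536 19.4
the job is handed in; nothing more can be done
None
```

The job is handed in at 19.4 s: the cover is open to its end stop, and the carrier is held level and steady above the yellow spot at lens height, within about 2 mm by camera (one side-view corner read about 4 px low), with both specimen boxes on it.

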